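Change over the seasoning stand at the pizza counter

TASK

The stand with the seasonings is due for washing: move its pepper mill, flour dredger, salt shaker and cheese shaker one by one into the clean empty stand, in the same left-to-right order as they stand now, one in each cup, so that the cook finds each by habit. Keep them upright and set them down on the floor of their cups rather than dropping them, let go of everything, and leave the other things on the counter where they are.

Things in the scene. Friction and masses are not known exactly. Their poses are not given: they have to be found in the camera images.
- mill_mid (a point): Pepper mill of turned beech with a small steel knob on top: round, 116 mm tall, foot 56 mm across, slim waist 38 mm across from 50 to 66 mm above its foot, head 52 mm across from 82 to 94 mm. Loose, upright, about 0.2 kg. The point is on its axis, half-way up (58 mm above its underside); its z axis points up.
- dredger_mid (a point): Flour dredger, a plain stainless cylinder with a low domed, pierced top: 64 mm across, 96 mm tall, straight sides up to 85 mm. Loose, upright, about 0.25 kg. The point is on its axis, half-way up (48 mm above its underside); z up.
- salt_mid (a point): Salt shaker, a square white stoneware block with a square pierced steel cap: 44 x 44 mm, 100 mm tall, the stoneware 88 mm. Loose, upright, about 0.25 kg. The point is on its axis, half-way up (50 mm above its underside); x and y are square to its faces, z up.
- cheese_mid (a point): Cheese shaker, a clear glass jar narrowing a little upwards (60 mm to 54 mm across) under a round steel screw cap 59 mm across and 24 mm high with a dark bar across its flat top; 110 mm tall in all. Loose, upright, about 0.26 kg. The point is on its axis, half-way up (55 mm above its underside); z up.
- full_stand: The stand holding the four things at the start: fixed stainless wire frame, 386 x 104 mm, with four black plastic cups in a row, centres at y = +138, +46, -46, -138 mm, x = 0 in its frame. It is nearer to the robot than the other stand, or beyond it. Origin: middle of its underside, on the counter; x points away from the robot, y along the row to the robot's left (turned at most 9 degrees), z up.
- empty_stand: The clean stand, empty, alike and fixed; cup centres at y = +138, +46, -46, -138 mm, x = 0 in its frame. Cups are round, 82 mm wide inside at the floor, a little more at the rim, wall 3 mm; floor 8 mm and rim 32 mm above the counter. Origin: middle of its underside, on the counter; x points away from the robot, y along the row to the robot's left (turned at most 9 degrees), z up.
- cup_mill: The cup of the full stand in which the pepper mill stands at the start, same sizes as those of the clean stand; fixed, all four look alike, in a shuffled order. Origin at the centre of its underside, 4 mm above the counter (inner floor 4 mm and rim 28 mm above the origin); axes as the full stand's.
- cup_dredger: The cup of the full stand in which the flour dredger stands at the start, same sizes as those of the clean stand; fixed, all four look alike, in a shuffled order. Origin at the centre of its underside, 4 mm above the counter (inner floor 4 mm and rim 28 mm above the origin); axes as the full stand's.
- cup_salt: The cup of the full stand in which the salt shaker stands at the start, same sizes as those of the clean stand; fixed, all four look alike, in a shuffled order. Origin at the centre of its underside, 4 mm above the counter (inner floor 4 mm and rim 28 mm above the origin); axes as the full stand's.
- cup_cheese: The cup of the full stand in which the cheese shaker stands at the start, same sizes as those of the clean stand; fixed, all four look alike, in a shuffled order. Origin at the centre of its underside, 4 mm above the counter (inner floor 4 mm and rim 28 mm above the origin); axes as the full stand's.
Mind the look-alikes: they are no part of the job. Leave any green, turquoise or yellow look-alike of the part that bears dredger_mid alone.

How it is judged (in metres and radians):
At the end, for the whole second after the job is handed in: Each of the four things stands in the clean stand in the cup that has the same place in the row, counted from the left, as its cup had in the full stand: within 22 mm of that cup's centre along and across the stand, its foot within 4 mm of the cup floor, upright within 0.1 rad, released and at rest (((y of cup_mill in the frame of full_stand between 0.118 and 0.158 m and y of mill_mid in the frame of empty_stand between 0.116 and 0.16 m) or (y of cup_mill in the frame of full_stand between 0.026 and 0.066 m and y of mill_mid in the frame of empty_stand between 0.024 and 0.068 m) or (y of cup_mill in the frame of full_stand between -0.066 and -0.026 m and y of mill_mid in the frame of empty_stand between -0.068 and -0.024 m) or (y of cup_mill in the frame of full_stand between -0.158 and -0.118 m and y of mill_mid in the frame of empty_stand between -0.16 and -0.116 m)) and x of mill_mid in the frame of empty_stand between -0.022 and 0.022 m and z of mill_mid in the frame of empty_stand between 0.062 and 0.07 m and angle between each of mill_mid, dredger_mid, salt_mid, cheese_mid's own z axis and vertical below 0.1 rad and linear speed of each of mill, dredger, salt, cheese below 0.02 m/s and angular speed of each of mill, dredger, salt, cheese below 0.2 rad/s and ((y of cup_dredger in the frame of full_stand between 0.118 and 0.158 m and y of dredger_mid in the frame of empty_stand between 0.116 and 0.16 m) or (y of cup_dredger in the frame of full_stand between 0.026 and 0.066 m and y of dredger_mid in the frame of empty_stand between 0.024 and 0.068 m) or (y of cup_dredger in the frame of full_stand between -0.066 and -0.026 m and y of dredger_mid in the frame of empty_stand between -0.068 and -0.024 m) or (y of cup_dredger in the frame of full_stand between -0.158 and -0.118 m and y of dredger_mid in the frame of empty_stand between -0.16 and -0.116 m)) and x of dredger_mid in the frame of empty_stand between -0.022 and 0.022 m and z of dredger_mid in the frame of empty_stand between 0.052 and 0.06 m and ((y of cup_salt in the frame of full_stand between 0.118 and 0.158 m and y of salt_mid in the frame of empty_stand between 0.116 and 0.16 m) or (y of cup_salt in the frame of full_stand between 0.026 and 0.066 m and y of salt_mid in the frame of empty_stand between 0.024 and 0.068 m) or (y of cup_salt in the frame of full_stand between -0.066 and -0.026 m and y of salt_mid in the frame of empty_stand between -0.068 and -0.024 m) or (y of cup_salt in the frame of full_stand between -0.158 and -0.118 m and y of salt_mid in the frame of empty_stand between -0.16 and -0.116 m)) and x of salt_mid in the frame of empty_stand between -0.022 and 0.022 m and z of salt_mid in the frame of empty_stand between 0.054 and 0.062 m and ((y of cup_cheese in the frame of full_stand between 0.118 and 0.158 m and y of cheese_mid in the frame of empty_stand between 0.116 and 0.16 m) or (y of cup_cheese in the frame of full_stand between 0.026 and 0.066 m and y of cheese_mid in the frame of empty_stand between 0.024 and 0.068 m) or (y of cup_cheese in the frame of full_stand between -0.066 and -0.026 m and y of cheese_mid in the frame of empty_stand between -0.068 and -0.024 m) or (y of cup_cheese in the frame of full_stand between -0.158 and -0.118 m and y of cheese_mid in the frame of empty_stand between -0.16 and -0.116 m)) and x of cheese_mid in the frame of empty_stand between -0.022 and 0.022 m and z of cheese_mid in the frame of empty_stand between 0.059 and 0.067 m); the robot touches nothing.
It fails at once if one of the four things is tipped by more than about 35 degrees (angle between any of mill_mid, dredger_mid, salt_mid, cheese_mid's own z axis and vertical above 0.6 rad).
It fails at once if one of the four things is dropped (falls free by more than about 25 mm) ((contact force between the fingers and mill below 0.02 N and linear speed of mill above 0.7 m/s) or (contact force between the fingers and dredger below 0.02 N and linear speed of dredger above 0.7 m/s) or (contact force between the fingers and salt below 0.02 N and linear speed of salt above 0.7 m/s) or (contact force between the fingers and cheese below 0.02 N and linear speed of cheese above 0.7 m/s)).
It fails at once if the pizza wheel, the steel bowl or the oil bottle is shifted by more than 30 mm (distance of any of pizza_wheel, bowl, oil from where it was at the start of the episode above 0.03 m).
It also fails if it takes over 96 s, if anything falls off the work surface, if the arm or the gripper's body presses on something with over 40 N, if the wrist force passes 120 N, or if a joint passes its speed limit or range.

ROBOT

A 6-joint arm with a two-finger parallel gripper is mounted at the origin on the work surface. World frame = base frame: x ahead of the robot, y to its left, z up, the work surface at z = 0. Lengths are in mm, angles in rad, forces in N, time in s.
With the tool pointing down it reaches from about 350 to 775 mm from the base axis. Payload 7.3 kg.
Tool frame: the origin (TCP) lies on the mounting face of the last link; the fingertips stand 178 mm ahead of it and the grasp point (between the pads) lies 159 mm ahead of it; z points along the fingers, y is the line along which they close (so a half turn about z gives the same grasp; the last joint's range is limited). The gripper opens to 92 mm and grips with 3 to 60 N. Pads are 19 mm wide; open, the fingers measure 130 mm over their backs; the gripper's body (75 mm by 190 mm) begins 47 mm behind the grasp point.
Start: joints at [-1.248, 0.342, 1.524, -0, 1.275, -0.146], TCP at [237.222, -468.352, 404.741] pointing down, gripper open.
Joint ranges: [-2.53, 2.53], [-0.77, 2.02], [0.04, 2.7], [-1, 4.14], [0.28, 2.66], [-3.11, 3.11]. Speed limits (rad/s): [2.57, 2.57, 3.14, 3.14, 3.14, 3.14].

INTERFACE

Orientations are given as [roll, pitch, yaw] about the fixed x, y, z axes, in that order (R = Rz(yaw) Ry(pitch) Rx(roll)).
In Python, from cell import observe, vision, r gives the robot as it stands.
- The arm moves only by the tool carry_out, never from a script. Its argument "rows" is a list of rows, each an object of numbers: "hand": the finger opening in m, from 0 to 0.0918; "tx", "ty", "tz": the shift along the tool's x, y, z in m; "spin": the turn about the tool's z in degrees. In form: [{"hand": .., "tx": .., "ty": .., "tz": .., "spin": ..}, ...]. A call has exactly 8 rows; each row shifts and turns the commanded pose from where the row before left it, along the tool's axes as they then stand; what a row does not reach is not made up. A row lasts 1/8 s, in which the tool goes at most 62.5 mm and 10.7 degrees, less where a joint would pass 70% of its speed; a pose out of reach is approached as far as the arm can. A call with a gripper value outside its range is refused whole. The fingers move at their own pace and stop on an object; "squeeze" is the grip in N (left out, the last holds). Time passes only in rows, so rows that do not move let the fingers close, or fill a call up. It gives the time, the measured TCP pose, the force, the opening and the grip force at its end, in the units of the state.
- observe(): the state, without advancing time (a new reading comes with each control period).
- vision.capture(name): name is "side" or "top" or "wrist"; returns the picture (400x640x3 uint8, red, green, blue); there is no depth.
- vision.camera_info(name): a dict with "K" (3x3 intrinsics, pixels), "R" (3x3) and "t" (3): a world point X has camera coordinates R X + t. Camera axes: x right, y down, z forward; pixel columns grow to the right and rows downward; lengths in mm; the calibration is good to about 2 mm. A picture is of the moment at which its call begins: read the wrist's pose just before it. camera_info takes no time and is no camera call; for the wrist camera it gives the pose at the moment of the call.
- r.close_job(): hands the job in; it is judged then, once.
The state is a dict: "time_s": time; "joint_pos": joint angles; "qvel": joint speeds; "joint_efforts": joint torques, N m; "position": TCP position; "tcp_rot": TCP orientation; "contact_force": force on the tool from outside, world axes, zero at the start; "torque": the same for the moment, N m; "opening": finger opening in mm; "grasp_force": force on a finger pad.
Only numpy, scipy, OpenCV 4.12 (cv2) and the standard library are available. Lean on these libraries where they do the work, as an engineer would, in place of code of your own. Each camera call takes 0.05 s, during which the arm holds its last target. There are 200 camera calls.

## Working session

There is one attempt and no reset: what is moved stays moved. The work goes in short steps, Python scripts to look and compute and a tool call to move; the robot and the scene stay as the last step left them, time stands still between calls to the robot, and variables do not carry over. Pictures are saved under pics/ and viewed, at most 14 in all, crops included, and the job is handed in when it is done.

Besides the shell and the picture viewer there is one more tool, called after "Emit:" as name([rows], argument=value, ...), one row to a line, values as JSON. carry_out: Moves the arm, as the interface text tells. Its arguments: {"type":"object","properties":{"rows":{"type":"array","items":{"type":"object","properties":{"hand":{"type":"number"},"tx":{"type":"number"},"ty":{"type":"number"},"tz":{"type":"number"},"spin":{"type":"number"}}}},"squeeze":{"type":"number"}},"required":["rows"]}

```bash
ls; mkdir -p pics
python3 - <<'E'
from cell import observe, vision, r
import cv2, numpy as np
s=observe(); print(s)
for n in ("top","side"):
    im=vision.capture(n); cv2.imwrite(f"pics/{n}0.png",im[:,:,::-1]); c=vision.camera_info(n); print(n,c)
print(vision.camera_info("wrist"))
E
```

```text
pics
{'time_s': 0.0, 'joint_pos': array([-1.24800278e+00,  3.42741345e-01,  1.52502649e+00,  3.04151224e-05,
        1.27540207e+00, -1.46000994e-01]), 'qvel': array([ 0.00084806,  0.00016728, -0.00148869,  0.00013443, -0.00058045,
       -0.00097921]), 'joint_efforts': array([ 1.82439664e-03, -4.31234944e+01, -2.44215310e+01,  7.18552410e-02,
        5.58847818e-02, -1.23824066e-04]), 'position': array([ 237.18077374, -468.21885706,  404.03177461]), 'tcp_rot': array([-3.14003641e+00, -2.58238335e-04,  4.68785466e-01]), 'contact_force': array([-0.46206651, -0.24178133, -0.4656799 ]), 'torque': array([ 0.00290966,  0.00774794, -0.05915466]), 'grasp_force': 0.0, 'opening': 92.24855797670453}
top {'K': array([[386.27048827,   0.        , 317.01862121],
       [  0.        , 386.27048827, 198.76564591],
       [  0.        ,   0.        ,   1.        ]]), 'R': array([[-0.00641164, -0.99996268,  0.0057896 ],
       [-0.97576107,  0.00498976, -0.2187817 ],
       [ 0.21874464, -0.00705202, -0.97575665]]), 't': array([-22.57719529, 627.79608857, 684.3241092 ])}
side {'K': array([[391.17817663,   0.        , 312.41721452],
       [  0.        , 391.17817663, 198.43507035],
       [  0.        ,   0.        ,   1.        ]]), 'R': array([[-0.94511383, -0.32616105, -0.01946296],
       [-0.18675951,  0.58812838, -0.78690907],
       [ 0.26810581, -0.74008376, -0.61676195]]), 't': array([597.77102301, 168.44567533, 569.24343195])}
{'K': array([[291.65460777,   0.        , 318.01983495],
       [  0.        , 291.65460777, 197.23613826],
       [  0.        ,   0.        ,   1.        ]]), 'R': array([[ 0.45236483, -0.89183102, -0.00186837],
       [-0.8587224 , -0.43613472,  0.26903966],
       [-0.24075278, -0.12009967, -0.96312729]]), 't': array([-524.61173432,  -34.79126919,  389.68136628])}
```

View pics/top0.png

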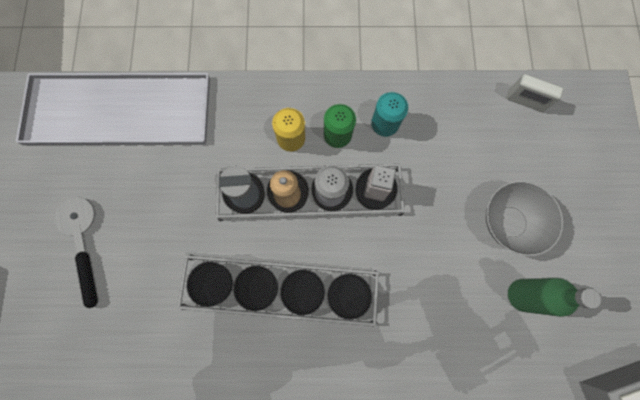

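View pics/side0.png

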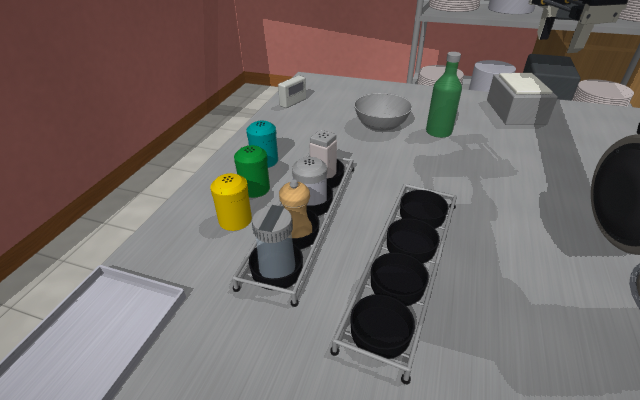

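Left to right in the top view: cheese (240,185), mill (286,185), dredger (332,185) and salt (381,180), all in the far stand. The empty stand is nearer, with cups at (210,284), (256,288), (303,292) and (350,296). Candidates for the dredger are the steel one in the stand (332,185), chosen by its description, and yellow (289,125), green (340,123) and turquoise (390,112), which I leave alone. I'll check that choice in one close crop.

```bash
cat > h.py <<'E'
from cell import observe, vision, r
import cv2, numpy as np
def ray(n,px,z,c=None):
    c=c or vision.camera_info(n); C=-c["R"].T@c["t"]
    d=c["R"].T@np.linalg.solve(c["K"],[px[0],px[1],1.]); return C+d*(z-C[2])/d[2]
E
python3 - <<'E'
from h import *
im=cv2.imread("pics/top0.png")
m=((im.max(2)<38)*255).astype('uint8'); m[:245]=0;m[325:]=0;m[:,:170]=0;m[:,390:]=0
m=cv2.morphologyEx(m,cv2.MORPH_OPEN,np.ones((7,7)))
n,l,s,c=cv2.connectedComponentsWithStats(m)
P=[]
for i in range(1,n):
    p=ray("top",c[i],18); print(s[i],c[i],p.round(1)); P.append(p)
print("cam",(-vision.camera_info("top")["R"].T@vision.camera_info("top")["t"]).round())
cv2.imwrite("pics/crop0.png",cv2.resize(im[155:225,210:410],None,fx=4,fy=4,interpolation=cv2.INTER_CUBIC))
for k,px in dict(yel=(288,146),gre=(338,144),tur=(386,133)).items(): print(k,ray("top",px,0).round())
E
```

```text
cam [463. -21. 805.]
yel [763.  36.   0.]
gre [767. -74.   0.]
tur [ 792. -181.    0.]
```

View pics/crop0.png

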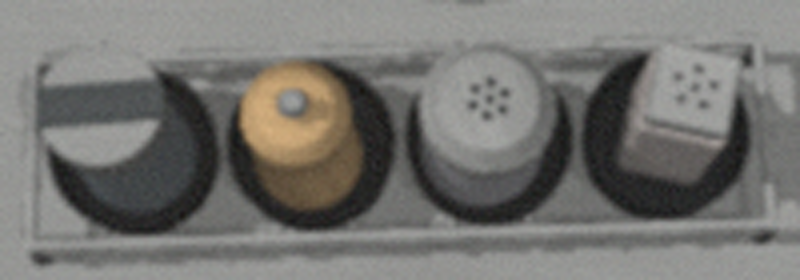

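The crop confirms the choice: the steel dredger with a pierced dome is at crop (489,97). Cheese is at (101,104), the mill knob at (292,102), and the salt cap has corners at about (663,42), (741,57), (725,138) and (648,118).

Run:
```python
from h import *
im=cv2.imread("pics/top0.png")
print(im[284,210],im[290,256],im[350,250])
m=((im.max(2)<60)*255).astype('uint8'); m[:250]=0;m[322:]=0;m[:,:180]=0;m[:,376:]=0
m=cv2.morphologyEx(m,cv2.MORPH_OPEN,cv2.getStructuringElement(2,(15,15)))
n,l,s,c=cv2.connectedComponentsWithStats(m)
P=[]
for i in range(1,n):
    p=ray("top",c[i],18); print(s[i],p.round(1)); P.append(p)
P=np.array(P); P=P[np.argsort(-P[:,1])]
if len(P)==4: v=P[3]-P[0]; print("yaw",np.arctan2(v[0],-v[1]), np.linalg.norm(v))
for k,(u,v,z) in dict(cheese=(101,104,118),mill=(292,102,123),dredger=(489,97,104),salt=(694,89,108)).items():
    print(k,ray("top",(210+u/4-.4,155+v/4-.4),z).round(1))
q=np.array([ray("top",(210+u/4,155+v/4),108)[:2] for u,v in((663,42),(741,57),(725,138),(648,118))])
for i in range(4):
    d=q[(i+1)%4]-q[i]; print(np.degrees(np.arctan2(d[1],d[0])).round(1),np.linalg.norm(d).round(1))
```

```text
[38 36 34] [39 35 33] [128 128 129]
[ 187  262   46   45 1573] [467.1 188.6  18. ]
[ 234  266   44   45 1539] [458.5  97.2  18. ]
[ 281  270   43   45 1523] [450.3   4.3  18. ]
[ 328  274   43   46 1527] [441.4 -88.7  18. ]
yaw -0.09226328691662804 278.4393272014791
cheese [651.8 125.2 118. ]
mill [651.   36.9 123. ]
dredger [658.2 -54.1 104. ]
salt [ 660.5 -150.1  108. ]
-101.7 37.3
166.5 40.4
74.6 36.8
-12.9 38.0
```

Emit:
carry_out([
  {"hand": 0.0918, "spin": -9},
  {"hand": 0.0918, "spin": -9},
  {"hand": 0.0918, "spin": -9},
  {"hand": 0.0918, "spin": -9},
  {"hand": 0.0918, "spin": -9},
  {"hand": 0.0918, "spin": -9},
  {"hand": 0.0918, "spin": -9},
  {"hand": 0.0918, "spin": -0.1},
], squeeze=25)

```text
invalid input at $.rows[0]: expected keys hand, tx, ty, tz, spin
```

Emit:
carry_out([
  {"tx": 0.037, "ty": 0.025},
  {"tx": 0.037, "ty": 0.025},
  {"tx": 0.037, "ty": 0.025},
  {"tx": 0.037, "ty": 0.025},
  {"tx": 0.037, "ty": 0.025},
  {"tx": 0.037, "ty": 0.025},
  {"tx": 0.037, "ty": 0.025},
  {"tx": 0.037, "ty": 0.025},
])

```text
invalid input at $.rows[0]: expected keys hand, tx, ty, tz, spin
```

Emit:
carry_out([
  {"tx": 0.045, "ty": 0.02},
  {"tx": 0.045, "ty": 0.02},
  {"tx": 0.045, "ty": 0.02},
  {"tx": 0.045, "ty": 0.02},
  {"tx": 0.045, "ty": 0.02},
  {"tx": 0.045, "ty": 0.02},
  {"tx": 0.025, "ty": 0.01},
  {},
])

```text
invalid input at $.rows[0]: expected keys hand, tx, ty, tz, spin
```

All keys are required in every row.

Emit:
carry_out([
  {"hand": 0.09, "tx": 0, "ty": 0, "tz": 0, "spin": -9},
  {"hand": 0.09, "tx": 0, "ty": 0, "tz": 0, "spin": -9},
  {"hand": 0.09, "tx": 0, "ty": 0, "tz": 0, "spin": -9},
  {"hand": 0.09, "tx": 0, "ty": 0, "tz": 0, "spin": -9},
  {"hand": 0.09, "tx": 0, "ty": 0, "tz": 0, "spin": -9},
  {"hand": 0.09, "tx": 0, "ty": 0, "tz": 0, "spin": -9},
  {"hand": 0.09, "tx": 0, "ty": 0, "tz": 0, "spin": -9},
  {"hand": 0.09, "tx": 0, "ty": 0, "tz": 0, "spin": 0},
], squeeze=25)

```text
time_s: 1.1
position: [237.2, -468.3, 404.4]
tcp_rot: [-3.141, -0.001, 1.567]
contact_force: [1.0, 0.3, -0.2]
opening: 90.0
grasp_force: 0.0
```

Emit:
carry_out([
  {"hand": 0.09, "tx": 0.037, "ty": 0.025, "tz": 0, "spin": 0},
  {"hand": 0.09, "tx": 0.037, "ty": 0.025, "tz": 0, "spin": 0},
  {"hand": 0.09, "tx": 0.037, "ty": 0.025, "tz": 0, "spin": 0},
  {"hand": 0.09, "tx": 0.037, "ty": 0.025, "tz": 0, "spin": 0},
  {"hand": 0.09, "tx": 0.037, "ty": 0.025, "tz": 0, "spin": 0},
  {"hand": 0.09, "tx": 0.037, "ty": 0.025, "tz": 0, "spin": 0},
  {"hand": 0.09, "tx": 0.037, "ty": 0.025, "tz": 0, "spin": 0},
  {"hand": 0.09, "tx": 0.037, "ty": 0.025, "tz": 0, "spin": 0},
])

```text
time_s: 2.1
position: [438.6, -171.5, 404.7]
tcp_rot: [3.142, 0.0, 1.564]
contact_force: [0.8, -0.1, 0.3]
opening: 89.8
grasp_force: 0.0
```

Emit:
carry_out([
  {"hand": 0.09, "tx": 0.043, "ty": 0.025, "tz": 0, "spin": 0},
  {"hand": 0.09, "tx": 0.043, "ty": 0.025, "tz": 0, "spin": 0},
  {"hand": 0.09, "tx": 0.043, "ty": 0.025, "tz": 0, "spin": 0},
  {"hand": 0.09, "tx": 0.043, "ty": 0.025, "tz": 0, "spin": 0},
  {"hand": 0.09, "tx": 0, "ty": 0, "tz": 0, "spin": 0},
  {"hand": 0.09, "tx": 0, "ty": 0, "tz": 0, "spin": 0},
  {"hand": 0.09, "tx": 0, "ty": 0, "tz": 0, "spin": 0},
  {"hand": 0.09, "tx": 0, "ty": 0, "tz": 0, "spin": 0},
])

```text
time_s: 3.1
position: [538.0, -2.1, 404.9]
tcp_rot: [3.141, 0.0, 1.566]
contact_force: [0.8, 0.3, -0.6]
opening: 89.8
grasp_force: 0.0
```

Run:
```python
from h import *
c=vision.camera_info("wrist"); im=vision.capture("wrist"); cv2.imwrite("pics/w1.png",im[:,:,::-1]); np.savez("w1.npz",**c)
print(observe()["position"],c["R"].round(3).tolist(),(-c["R"].T@c["t"]).round())
```

```text
[538.09611959  -2.00369906 404.8753116 ] [[1.0, -0.004, -0.001], [-0.004, -0.963, 0.269], [-0.002, -0.269, -0.963]] [538.  69. 384.]
```

View pics/w1.png

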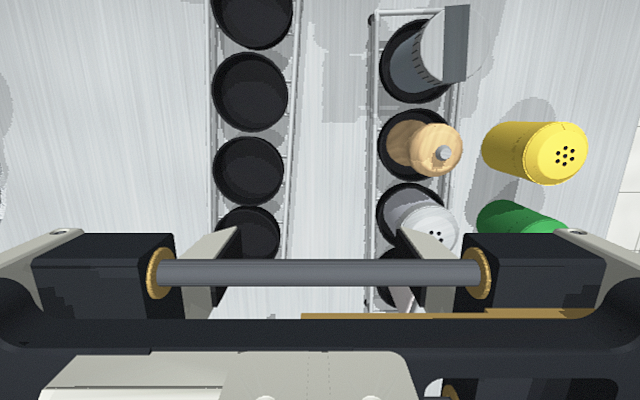

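The wrist view shows cheese with its cap bar centred at (456,44) and the mill knob at (445,153). Empty cups are at (250,90), (248,170) and (252,12). I'll cross-check these positions against the top view.

Run:
```python
from h import *
c=dict(np.load("w1.npz"))
for k,u,v,z in (("cheese",456,44,118),("mill",445,153,123),("cup2",250.5,91,28),("cup3",248.5,170,28)):
    print(k,ray("w",(u,v),z,c).round(1))
```

```text
cheese [652.1 126.3 118. ]
mill [651.   37.1 123. ]
cup2 [460.1  97.4  28. ]
cup3 [451.5   5.4  28. ]
```

Emit:
carry_out([
  {"hand": 0.09, "tx": 0.032, "ty": 0.0285, "tz": 0, "spin": 0},
  {"hand": 0.09, "tx": 0.032, "ty": 0.0285, "tz": 0, "spin": 0},
  {"hand": 0.09, "tx": 0.032, "ty": 0.0285, "tz": 0, "spin": 0},
  {"hand": 0.09, "tx": 0.032, "ty": 0.0285, "tz": 0, "spin": 0},
  {"hand": 0.09, "tx": 0, "ty": 0, "tz": 0.03, "spin": 0},
  {"hand": 0.09, "tx": 0, "ty": 0, "tz": 0.03, "spin": 0},
  {"hand": 0.09, "tx": 0, "ty": 0, "tz": 0.02, "spin": 0},
  {"hand": 0.09, "tx": 0, "ty": 0, "tz": 0, "spin": 0},
])

```text
time_s: 4.15
position: [652.4, 126.1, 322.9]
tcp_rot: [-3.138, 0.0, 1.567]
contact_force: [0.7, 0.4, 0.7]
opening: 89.7
grasp_force: 0.0
```

Emit:
carry_out([
  {"hand": 0.09, "tx": 0, "ty": 0, "tz": 0.02, "spin": 0},
  {"hand": 0.09, "tx": 0, "ty": 0, "tz": 0.02, "spin": 0},
  {"hand": 0.09, "tx": 0, "ty": 0, "tz": 0.02, "spin": 0},
  {"hand": 0.05, "tx": 0, "ty": 0, "tz": 0, "spin": 0},
  {"hand": 0.05, "tx": 0, "ty": 0, "tz": 0, "spin": 0},
  {"hand": 0.05, "tx": 0, "ty": 0, "tz": 0, "spin": 0},
  {"hand": 0.05, "tx": 0, "ty": 0, "tz": 0, "spin": 0},
  {"hand": 0.05, "tx": 0, "ty": 0, "tz": 0, "spin": 0},
])

```text
time_s: 5.15
position: [652.9, 126.7, 265.8]
tcp_rot: [3.14, -0.0, 1.568]
contact_force: [-1.4, -0.2, 5.8]
opening: 58.6
grasp_force: 25.0
```

Emit:
carry_out([
  {"hand": 0.05, "tx": 0, "ty": 0, "tz": -0.015, "spin": 0},
  {"hand": 0.05, "tx": 0, "ty": 0, "tz": -0.03, "spin": 0},
  {"hand": 0.05, "tx": 0, "ty": 0, "tz": -0.025, "spin": 0},
  {"hand": 0.05, "tx": 0.005, "ty": -0.016, "tz": 0, "spin": 0},
  {"hand": 0.05, "tx": 0.012, "ty": -0.035, "tz": 0, "spin": 0},
  {"hand": 0.05, "tx": 0.014, "ty": -0.04, "tz": 0, "spin": 0},
  {"hand": 0.05, "tx": 0.012, "ty": -0.04, "tz": 0, "spin": 0},
  {"hand": 0.05, "tx": 0.012, "ty": -0.035, "tz": 0, "spin": 0},
])

```text
time_s: 6.15
position: [485.3, 182.4, 335.2]
tcp_rot: [-3.142, -0.0, 1.568]
contact_force: [0.5, -0.1, -2.3]
opening: 58.4
grasp_force: 25.0
```

Emit:
carry_out([
  {"hand": 0.05, "tx": 0.006, "ty": -0.02, "tz": 0, "spin": 0},
  {"hand": 0.05, "tx": 0, "ty": 0, "tz": 0, "spin": 0},
  {"hand": 0.05, "tx": 0, "ty": 0, "tz": 0.02, "spin": 0},
  {"hand": 0.05, "tx": 0, "ty": 0, "tz": 0.02, "spin": 0},
  {"hand": 0.05, "tx": 0, "ty": 0, "tz": 0.015, "spin": 0},
  {"hand": 0.05, "tx": 0, "ty": 0, "tz": 0.005, "spin": 0},
  {"hand": 0.05, "tx": 0, "ty": 0, "tz": 0, "spin": 0},
  {"hand": 0.05, "tx": 0, "ty": 0, "tz": 0, "spin": 0},
])

```text
time_s: 7.15
position: [467.2, 188.1, 275.3]
tcp_rot: [3.14, -0.0, 1.568]
contact_force: [-0.9, -0.1, -1.2]
opening: 58.4
grasp_force: 25.0
```

Emit:
carry_out([
  {"hand": 0.05, "tx": 0, "ty": 0, "tz": 0.005, "spin": 0},
  {"hand": 0.05, "tx": 0, "ty": 0, "tz": 0.003, "spin": 0},
  {"hand": 0.05, "tx": 0, "ty": 0, "tz": 0.0015, "spin": 0},
  {"hand": 0.05, "tx": 0, "ty": 0, "tz": 0, "spin": 0},
  {"hand": 0.05, "tx": 0, "ty": 0, "tz": 0, "spin": 0},
  {"hand": 0.05, "tx": 0, "ty": 0, "tz": 0, "spin": 0},
  {"hand": 0.05, "tx": 0, "ty": 0, "tz": 0, "spin": 0},
  {"hand": 0.05, "tx": 0, "ty": 0, "tz": 0, "spin": 0},
])

```text
time_s: 8.15
position: [466.7, 188.1, 265.8]
tcp_rot: [3.141, -0.0, 1.568]
contact_force: [-1.8, -0.5, 4.6]
opening: 58.6
grasp_force: 25.0
```

Emit:
carry_out([
  {"hand": 0.09, "tx": 0, "ty": 0, "tz": 0, "spin": 0},
  {"hand": 0.09, "tx": 0, "ty": 0, "tz": 0, "spin": 0},
  {"hand": 0.09, "tx": 0, "ty": 0, "tz": 0, "spin": 0},
  {"hand": 0.09, "tx": 0, "ty": 0, "tz": 0, "spin": 0},
  {"hand": 0.09, "tx": 0, "ty": 0, "tz": -0.02, "spin": 0},
  {"hand": 0.09, "tx": 0, "ty": 0, "tz": -0.03, "spin": 0},
  {"hand": 0.09, "tx": 0, "ty": 0, "tz": -0.04, "spin": 0},
  {"hand": 0.09, "tx": 0, "ty": 0, "tz": -0.02, "spin": 0},
])

```text
time_s: 9.15
position: [467.0, 188.1, 377.3]
tcp_rot: [3.139, -0.001, 1.568]
contact_force: [0.5, -0.2, -0.2]
opening: 90.1
grasp_force: 0.0
```

Emit:
carry_out([
  {"hand": 0.09, "tx": -0.025, "ty": 0.03, "tz": 0, "spin": 0},
  {"hand": 0.09, "tx": -0.025, "ty": 0.03, "tz": 0, "spin": 0},
  {"hand": 0.09, "tx": -0.025, "ty": 0.03, "tz": 0, "spin": 0},
  {"hand": 0.09, "tx": -0.025, "ty": 0.03, "tz": 0, "spin": 0},
  {"hand": 0.09, "tx": -0.025, "ty": 0.03, "tz": 0, "spin": 0},
  {"hand": 0.09, "tx": -0.026, "ty": 0.033, "tz": 0, "spin": 0},
  {"hand": 0.09, "tx": 0, "ty": 0, "tz": 0, "spin": 0},
  {"hand": 0.09, "tx": 0, "ty": 0, "tz": 0, "spin": 0},
])

```text
time_s: 10.15
position: [649.1, 36.9, 374.7]
tcp_rot: [-3.14, -0.0, 1.568]
contact_force: [-0.4, 0.0, 0.2]
opening: 89.9
grasp_force: 0.0
```

Run:
```python
from h import *
cv2.imwrite("pics/t2.png",vision.capture("top")[:,:,::-1])
```

```text
(no output)
```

View pics/t2.png

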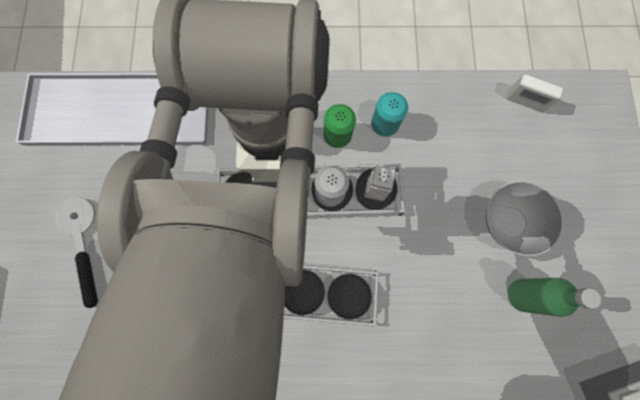

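The arm hides the left half, but dredger (332,185), salt (380,182) and the look-alikes are unmoved. Next is the mill.

Emit:
carry_out([
  {"hand": 0.09, "tx": 0, "ty": 0.002, "tz": 0.03, "spin": 0},
  {"hand": 0.09, "tx": 0, "ty": 0, "tz": 0.03, "spin": 0},
  {"hand": 0.09, "tx": 0, "ty": 0, "tz": 0.025, "spin": 0},
  {"hand": 0.09, "tx": 0, "ty": 0, "tz": 0.02, "spin": 0},
  {"hand": 0.09, "tx": 0, "ty": 0, "tz": 0.014, "spin": 0},
  {"hand": 0.09, "tx": 0, "ty": 0, "tz": 0, "spin": 0},
  {"hand": 0.04, "tx": 0, "ty": 0, "tz": 0, "spin": 0},
  {"hand": 0.04, "tx": 0, "ty": 0, "tz": 0, "spin": 0},
])

```text
time_s: 11.2
position: [651.7, 36.7, 257.3]
tcp_rot: [3.14, 0.0, 1.568]
contact_force: [-0.3, -1.0, 0.0]
opening: 74.4
grasp_force: 0.0
```

Emit:
carry_out([
  {"hand": 0.04, "tx": 0, "ty": 0, "tz": 0, "spin": 0},
  {"hand": 0.04, "tx": 0, "ty": 0, "tz": 0, "spin": 0},
  {"hand": 0.04, "tx": 0, "ty": 0, "tz": 0, "spin": 0},
  {"hand": 0.04, "tx": 0, "ty": 0, "tz": 0, "spin": 0},
  {"hand": 0.04, "tx": 0, "ty": 0, "tz": -0.01, "spin": 0},
  {"hand": 0.04, "tx": 0, "ty": 0, "tz": -0.02, "spin": 0},
  {"hand": 0.04, "tx": 0, "ty": 0, "tz": -0.03, "spin": 0},
  {"hand": 0.04, "tx": 0, "ty": 0, "tz": -0.01, "spin": 0},
])

```text
time_s: 12.2
position: [651.7, 36.6, 328.4]
tcp_rot: [3.138, 0.0, 1.568]
contact_force: [0.2, 0.3, -2.4]
opening: 50.7
grasp_force: 25.0
```

Emit:
carry_out([
  {"hand": 0.04, "tx": 0.004, "ty": -0.015, "tz": 0, "spin": 0},
  {"hand": 0.04, "tx": 0.01, "ty": -0.03, "tz": 0, "spin": 0},
  {"hand": 0.04, "tx": 0.012, "ty": -0.04, "tz": 0, "spin": 0},
  {"hand": 0.04, "tx": 0.012, "ty": -0.04, "tz": 0, "spin": 0},
  {"hand": 0.04, "tx": 0.012, "ty": -0.035, "tz": 0, "spin": 0},
  {"hand": 0.04, "tx": 0.008, "ty": -0.023, "tz": 0, "spin": 0},
  {"hand": 0.04, "tx": 0.002, "ty": -0.01, "tz": 0, "spin": 0},
  {"hand": 0.04, "tx": 0, "ty": 0, "tz": 0, "spin": 0},
])

```text
time_s: 13.2
position: [458.6, 97.1, 326.2]
tcp_rot: [3.141, 0.0, 1.569]
contact_force: [1.2, -0.2, -1.8]
opening: 50.9
grasp_force: 25.0
```

Emit:
carry_out([
  {"hand": 0.04, "tx": 0, "ty": 0, "tz": 0.02, "spin": 0},
  {"hand": 0.04, "tx": 0, "ty": 0, "tz": 0.02, "spin": 0},
  {"hand": 0.04, "tx": 0, "ty": 0, "tz": 0.015, "spin": 0},
  {"hand": 0.04, "tx": 0, "ty": 0, "tz": 0.008, "spin": 0},
  {"hand": 0.04, "tx": 0, "ty": 0, "tz": 0.003, "spin": 0},
  {"hand": 0.04, "tx": 0, "ty": 0, "tz": 0, "spin": 0},
  {"hand": 0.04, "tx": 0, "ty": 0, "tz": 0, "spin": 0},
  {"hand": 0.04, "tx": 0, "ty": 0, "tz": 0, "spin": 0},
])

```text
time_s: 14.2
position: [458.7, 97.1, 260.6]
tcp_rot: [3.141, 0.0, 1.568]
contact_force: [0.3, -0.0, -2.3]
opening: 50.5
grasp_force: 25.0
```

Emit:
carry_out([
  {"hand": 0.04, "tx": 0, "ty": 0, "tz": 0.0015, "spin": 0},
  {"hand": 0.04, "tx": 0, "ty": 0, "tz": 0.0015, "spin": 0},
  {"hand": 0.04, "tx": 0, "ty": 0, "tz": 0.001, "spin": 0},
  {"hand": 0.04, "tx": 0, "ty": 0, "tz": 0, "spin": 0},
  {"hand": 0.04, "tx": 0, "ty": 0, "tz": 0, "spin": 0},
  {"hand": 0.04, "tx": 0, "ty": 0, "tz": 0, "spin": 0},
  {"hand": 0.04, "tx": 0, "ty": 0, "tz": 0, "spin": 0},
  {"hand": 0.04, "tx": 0, "ty": 0, "tz": 0, "spin": 0},
])

```text
time_s: 15.2
position: [458.6, 97.1, 256.3]
tcp_rot: [3.141, 0.0, 1.568]
contact_force: [-0.6, 0.4, 2.9]
opening: 50.5
grasp_force: 25.0
```

Emit:
carry_out([
  {"hand": 0.09, "tx": 0, "ty": 0, "tz": 0, "spin": 0},
  {"hand": 0.09, "tx": 0, "ty": 0, "tz": 0, "spin": 0},
  {"hand": 0.09, "tx": 0, "ty": 0, "tz": 0, "spin": 0},
  {"hand": 0.09, "tx": 0, "ty": 0, "tz": 0, "spin": 0},
  {"hand": 0.09, "tx": 0, "ty": 0, "tz": -0.02, "spin": 0},
  {"hand": 0.09, "tx": 0, "ty": 0, "tz": -0.03, "spin": 0},
  {"hand": 0.09, "tx": 0, "ty": 0, "tz": -0.04, "spin": 0},
  {"hand": 0.09, "tx": 0, "ty": 0, "tz": -0.02, "spin": 0},
])

```text
time_s: 16.2
position: [458.8, 97.1, 368.2]
tcp_rot: [3.139, -0.0, 1.568]
contact_force: [0.4, 0.2, 0.2]
opening: 89.9
grasp_force: 0.0
```

Emit:
carry_out([
  {"hand": 0.09, "tx": -0.025, "ty": 0.033, "tz": 0, "spin": 0},
  {"hand": 0.09, "tx": -0.025, "ty": 0.033, "tz": 0, "spin": 0},
  {"hand": 0.09, "tx": -0.025, "ty": 0.033, "tz": 0, "spin": 0},
  {"hand": 0.09, "tx": -0.025, "ty": 0.033, "tz": 0, "spin": 0},
  {"hand": 0.09, "tx": -0.025, "ty": 0.033, "tz": 0, "spin": 0},
  {"hand": 0.09, "tx": -0.026, "ty": 0.034, "tz": 0, "spin": 0},
  {"hand": 0.09, "tx": 0, "ty": 0, "tz": 0, "spin": 0},
  {"hand": 0.09, "tx": 0, "ty": 0, "tz": 0, "spin": 0},
])

```text
time_s: 17.2
position: [656.8, -54.1, 365.7]
tcp_rot: [-3.14, -0.0, 1.568]
contact_force: [-0.7, 0.4, -0.8]
opening: 89.7
grasp_force: 0.0
```

Run:
```python
from h import *
c=vision.camera_info("wrist"); im=vision.capture("wrist"); cv2.imwrite("pics/w3.png",im[:,:,::-1]); np.savez("w3.npz",**c)
```

```text
(no output)
```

View pics/w3.png

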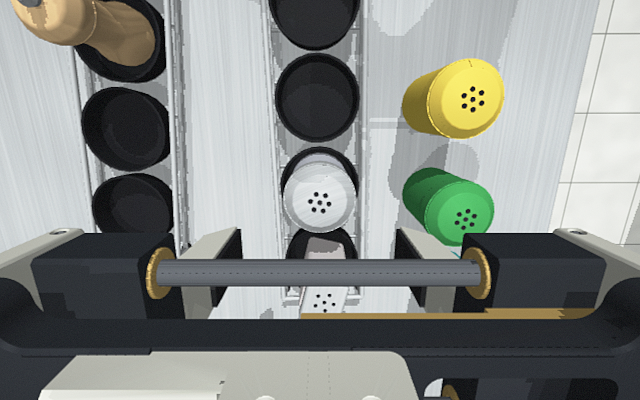

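The mill stands in cup 2 (110,35). The dredger is right below the gripper with its holes at (320,202). The green look-alike's near edge is at about (404,185) low down and (424,210) at the top.

Run:
```python
from h import *
c=dict(np.load("w3.npz"))
for k,u,v,z in (("dr",320,202,104),("green low",404,185,5),("green top",424,210,85),("salt holes",324,302,108),("cup3",125,127,25)):
    print(k,ray("w",(u,v),z,c).round(1))
```

```text
dr [657.6 -53.9 104. ]
green low [758.5 -62.1   5. ]
green top [755.1 -67.4  85. ]
salt holes [ 661.4 -150.5  108. ]
cup3 [449.4   6.7  25. ]
```

Emit:
carry_out([
  {"hand": 0.09, "tx": 0, "ty": 0.001, "tz": 0.03, "spin": 0},
  {"hand": 0.09, "tx": 0, "ty": 0, "tz": 0.035, "spin": 0},
  {"hand": 0.09, "tx": 0, "ty": 0, "tz": 0.03, "spin": 0},
  {"hand": 0.09, "tx": 0, "ty": 0, "tz": 0.025, "spin": 0},
  {"hand": 0.09, "tx": 0, "ty": 0, "tz": 0.012, "spin": 0},
  {"hand": 0.09, "tx": 0, "ty": 0, "tz": 0, "spin": 0},
  {"hand": 0.055, "tx": 0, "ty": 0, "tz": 0, "spin": 0},
  {"hand": 0.055, "tx": 0, "ty": 0, "tz": 0, "spin": 0},
])

```text
time_s: 18.25
position: [658.5, -54.4, 235.5]
tcp_rot: [3.14, 0.0, 1.568]
contact_force: [0.2, -0.9, 0.5]
opening: 74.6
grasp_force: 0.0
```

Emit:
carry_out([
  {"hand": 0.055, "tx": 0, "ty": 0, "tz": 0, "spin": 0},
  {"hand": 0.055, "tx": 0, "ty": 0, "tz": 0, "spin": 0},
  {"hand": 0.055, "tx": 0, "ty": 0, "tz": 0, "spin": 0},
  {"hand": 0.055, "tx": 0, "ty": 0, "tz": 0, "spin": 0},
  {"hand": 0.055, "tx": 0, "ty": 0, "tz": -0.01, "spin": 0},
  {"hand": 0.055, "tx": 0, "ty": 0, "tz": -0.02, "spin": 0},
  {"hand": 0.055, "tx": 0, "ty": 0, "tz": -0.03, "spin": 0},
  {"hand": 0.055, "tx": 0, "ty": 0, "tz": -0.01, "spin": 0},
])

```text
time_s: 19.25
position: [658.6, -54.4, 306.0]
tcp_rot: [3.139, 0.001, 1.568]
contact_force: [0.2, -0.3, -2.7]
opening: 63.6
grasp_force: 25.0
```

Emit:
carry_out([
  {"hand": 0.055, "tx": 0.004, "ty": -0.015, "tz": 0, "spin": 0},
  {"hand": 0.055, "tx": 0.01, "ty": -0.035, "tz": 0, "spin": 0},
  {"hand": 0.055, "tx": 0.012, "ty": -0.04, "tz": 0, "spin": 0},
  {"hand": 0.055, "tx": 0.012, "ty": -0.045, "tz": 0, "spin": 0},
  {"hand": 0.055, "tx": 0.012, "ty": -0.04, "tz": 0, "spin": 0},
  {"hand": 0.055, "tx": 0.008, "ty": -0.023, "tz": 0, "spin": 0},
  {"hand": 0.055, "tx": 0.002, "ty": -0.01, "tz": 0, "spin": 0},
  {"hand": 0.055, "tx": 0, "ty": 0, "tz": 0, "spin": 0},
])

```text
time_s: 20.25
position: [450.5, 6.0, 304.2]
tcp_rot: [3.141, 0.0, 1.568]
contact_force: [0.5, -0.5, -3.1]
opening: 63.5
grasp_force: 25.0
```

Emit:
carry_out([
  {"hand": 0.055, "tx": 0, "ty": 0, "tz": 0.02, "spin": 0},
  {"hand": 0.055, "tx": 0, "ty": 0, "tz": 0.02, "spin": 0},
  {"hand": 0.055, "tx": 0, "ty": 0, "tz": 0.015, "spin": 0},
  {"hand": 0.055, "tx": 0, "ty": 0, "tz": 0.008, "spin": 0},
  {"hand": 0.055, "tx": 0, "ty": 0, "tz": 0.003, "spin": 0},
  {"hand": 0.055, "tx": 0, "ty": 0, "tz": 0, "spin": 0},
  {"hand": 0.055, "tx": 0, "ty": 0, "tz": 0, "spin": 0},
  {"hand": 0.055, "tx": 0, "ty": 0, "tz": 0, "spin": 0},
])

```text
time_s: 21.25
position: [450.5, 6.1, 238.6]
tcp_rot: [3.141, 0.0, 1.568]
contact_force: [-0.4, -0.0, -3.1]
opening: 63.8
grasp_force: 25.0
```

Emit:
carry_out([
  {"hand": 0.055, "tx": 0, "ty": 0, "tz": 0.0015, "spin": 0},
  {"hand": 0.055, "tx": 0, "ty": 0, "tz": 0.0015, "spin": 0},
  {"hand": 0.055, "tx": 0, "ty": 0, "tz": 0.001, "spin": 0},
  {"hand": 0.055, "tx": 0, "ty": 0, "tz": 0, "spin": 0},
  {"hand": 0.055, "tx": 0, "ty": 0, "tz": 0, "spin": 0},
  {"hand": 0.055, "tx": 0, "ty": 0, "tz": 0, "spin": 0},
  {"hand": 0.055, "tx": 0, "ty": 0, "tz": 0, "spin": 0},
  {"hand": 0.055, "tx": 0, "ty": 0, "tz": 0, "spin": 0},
])

```text
time_s: 22.25
position: [450.3, 6.2, 234.8]
tcp_rot: [3.141, 0.0, 1.568]
contact_force: [-2.1, -0.1, 7.0]
opening: 63.5
grasp_force: 25.0
```

Emit:
carry_out([
  {"hand": 0.09, "tx": 0, "ty": 0, "tz": 0, "spin": 0},
  {"hand": 0.09, "tx": 0, "ty": 0, "tz": 0, "spin": 0},
  {"hand": 0.09, "tx": 0, "ty": 0, "tz": 0, "spin": 0},
  {"hand": 0.09, "tx": 0, "ty": 0, "tz": -0.02, "spin": 0},
  {"hand": 0.09, "tx": 0, "ty": 0, "tz": -0.03, "spin": 0},
  {"hand": 0.09, "tx": 0, "ty": 0, "tz": -0.04, "spin": 0},
  {"hand": 0.09, "tx": 0, "ty": 0, "tz": -0.03, "spin": 0},
  {"hand": 0.09, "tx": 0, "ty": 0, "tz": -0.02, "spin": 0},
])

```text
time_s: 23.25
position: [450.4, 6.1, 375.7]
tcp_rot: [3.14, 0.0, 1.568]
contact_force: [0.7, 0.7, -0.7]
opening: 90.0
grasp_force: 0.0
```

Emit:
carry_out([
  {"hand": 0.09, "tx": -0.027, "ty": 0.037, "tz": 0, "spin": 0},
  {"hand": 0.09, "tx": -0.027, "ty": 0.037, "tz": 0, "spin": 0},
  {"hand": 0.09, "tx": -0.027, "ty": 0.037, "tz": 0, "spin": 0},
  {"hand": 0.09, "tx": -0.027, "ty": 0.037, "tz": 0, "spin": 0},
  {"hand": 0.09, "tx": -0.027, "ty": 0.037, "tz": 0, "spin": 0},
  {"hand": 0.09, "tx": -0.022, "ty": 0.026, "tz": 0, "spin": 0},
  {"hand": 0.09, "tx": 0, "ty": 0, "tz": 0, "spin": 0},
  {"hand": 0.09, "tx": 0, "ty": 0, "tz": 0, "spin": 0},
])

```text
time_s: 24.25
position: [660.6, -150.9, 373.7]
tcp_rot: [-3.14, -0.001, 1.568]
contact_force: [0.1, 0.6, 0.3]
opening: 90.0
grasp_force: 0.0
```

Run:
```python
from h import *
c=vision.camera_info("wrist"); im=vision.capture("wrist"); cv2.imwrite("pics/w4.png",cv2.resize(im[100:250,80:400,::-1],None,fx=2.5,fy=2.5,interpolation=cv2.INTER_CUBIC)); np.savez("w4.npz",**c)
```

```text
(no output)
```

View pics/w4.png

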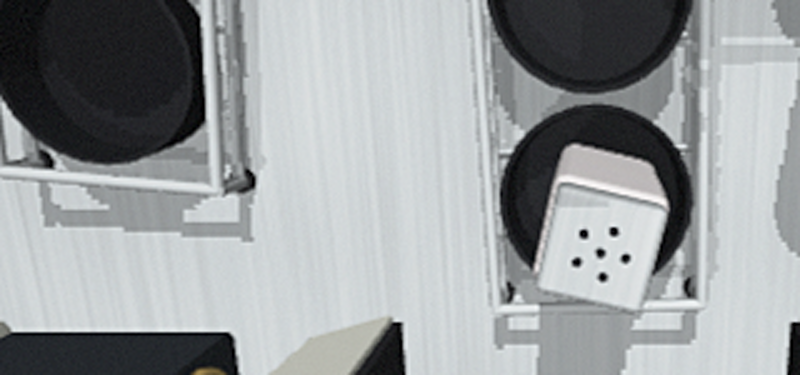

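The salt cap corners are at crop (558,182), (667,210), (641,311) and (537,275), with the hole centre at (600,253). The empty cup 4 is at upper left.

Run:
```python
from h import *
c=dict(np.load("w4.npz"))
f=lambda u,v,z: ray("w",(80+(u+.5)/2.5-.5,100+(v+.5)/2.5-.5),z,c)
print(f(600,253,108).round(1))
q=[f(u,v,107)[:2] for u,v in((558,182),(667,210),(641,311),(537,275))]
for i in range(4):
    d=q[(i+1)%4]-q[i]; print(np.degrees(np.arctan2(d[1],d[0])).round(1),np.linalg.norm(d).round(1))
print(np.mean(q,0))
```

```text
[ 661.2 -150.9  108. ]
-14.7 38.8
-102.8 38.2
159.8 39.5
76.6 34.4
[ 661.45571187 -148.42340575]
```

Emit:
carry_out([
  {"hand": 0.09, "tx": 0, "ty": 0.001, "tz": 0.02, "spin": 7},
  {"hand": 0.09, "tx": 0, "ty": 0, "tz": 0.03, "spin": 7},
  {"hand": 0.09, "tx": 0, "ty": 0, "tz": 0.03, "spin": 0},
  {"hand": 0.09, "tx": 0, "ty": 0, "tz": 0.025, "spin": 0},
  {"hand": 0.09, "tx": 0, "ty": 0, "tz": 0.02, "spin": 0},
  {"hand": 0.09, "tx": 0, "ty": 0, "tz": 0.013, "spin": 0},
  {"hand": 0.09, "tx": 0, "ty": 0, "tz": 0, "spin": 0},
  {"hand": 0.035, "tx": 0, "ty": 0, "tz": 0, "spin": 0},
])

```text
time_s: 25.3
position: [662.2, -151.3, 237.4]
tcp_rot: [3.14, 0.0, 1.324]
contact_force: [0.3, 0.8, -0.6]
opening: 83.9
grasp_force: 0.0
```

Emit:
carry_out([
  {"hand": 0.035, "tx": 0, "ty": 0, "tz": 0, "spin": 0},
  {"hand": 0.035, "tx": 0, "ty": 0, "tz": 0, "spin": 0},
  {"hand": 0.035, "tx": 0, "ty": 0, "tz": 0, "spin": 0},
  {"hand": 0.035, "tx": 0, "ty": 0, "tz": 0, "spin": 0},
  {"hand": 0.035, "tx": 0, "ty": 0, "tz": 0, "spin": 0},
  {"hand": 0.035, "tx": 0, "ty": 0, "tz": 0, "spin": 0},
  {"hand": 0.035, "tx": 0, "ty": 0, "tz": 0, "spin": 0},
  {"hand": 0.035, "tx": 0, "ty": 0, "tz": 0, "spin": 0},
])

```text
time_s: 26.3
position: [662.0, -151.4, 236.2]
tcp_rot: [-3.141, 0.0, 1.324]
contact_force: [-0.7, 0.3, 0.5]
opening: 44.1
grasp_force: 24.9
```

Emit:
carry_out([
  {"hand": 0.035, "tx": 0, "ty": 0, "tz": -0.01, "spin": 0},
  {"hand": 0.035, "tx": 0, "ty": 0, "tz": -0.02, "spin": 0},
  {"hand": 0.035, "tx": 0, "ty": 0, "tz": -0.03, "spin": 0},
  {"hand": 0.035, "tx": 0, "ty": 0, "tz": -0.01, "spin": 0},
  {"hand": 0.035, "tx": 0, "ty": 0, "tz": 0, "spin": -5},
  {"hand": 0.035, "tx": 0, "ty": 0, "tz": 0, "spin": -5},
  {"hand": 0.035, "tx": 0, "ty": 0, "tz": 0, "spin": -4},
  {"hand": 0.035, "tx": 0, "ty": 0, "tz": 0, "spin": 0},
])

```text
time_s: 27.3
position: [661.9, -151.3, 305.5]
tcp_rot: [-3.14, -0.0, 1.568]
contact_force: [-0.6, -0.7, -3.9]
opening: 44.0
grasp_force: 24.9
```

Emit:
carry_out([
  {"hand": 0.035, "tx": 0.004, "ty": -0.015, "tz": 0, "spin": 0},
  {"hand": 0.035, "tx": 0.01, "ty": -0.035, "tz": 0, "spin": 0},
  {"hand": 0.035, "tx": 0.013, "ty": -0.045, "tz": 0, "spin": 0},
  {"hand": 0.035, "tx": 0.014, "ty": -0.045, "tz": 0, "spin": 0},
  {"hand": 0.035, "tx": 0.013, "ty": -0.045, "tz": 0, "spin": 0},
  {"hand": 0.035, "tx": 0.008, "ty": -0.025, "tz": 0, "spin": 0},
  {"hand": 0.035, "tx": 0.002, "ty": -0.01, "tz": 0, "spin": 0},
  {"hand": 0.035, "tx": 0, "ty": 0, "tz": 0, "spin": 0},
])

```text
time_s: 28.3
position: [442.5, -87.1, 306.5]
tcp_rot: [3.14, 0.0, 1.567]
contact_force: [0.4, -0.6, -3.2]
opening: 44.1
grasp_force: 24.9
```

Emit:
carry_out([
  {"hand": 0.035, "tx": 0, "ty": 0, "tz": 0.02, "spin": 0},
  {"hand": 0.035, "tx": 0, "ty": 0, "tz": 0.02, "spin": 0},
  {"hand": 0.035, "tx": 0, "ty": 0, "tz": 0.015, "spin": 0},
  {"hand": 0.035, "tx": 0, "ty": 0, "tz": 0.008, "spin": 0},
  {"hand": 0.035, "tx": 0, "ty": 0, "tz": 0.002, "spin": 0},
  {"hand": 0.035, "tx": 0, "ty": 0, "tz": 0, "spin": 0},
  {"hand": 0.035, "tx": 0, "ty": 0, "tz": 0, "spin": 0},
  {"hand": 0.035, "tx": 0, "ty": 0, "tz": 0, "spin": 0},
])

```text
time_s: 29.3
position: [442.3, -86.9, 241.6]
tcp_rot: [3.141, 0.0, 1.568]
contact_force: [0.3, -0.7, -2.5]
opening: 44.0
grasp_force: 24.9
```

Grasp height was 236.2, so I lower by about 5.5 mm.

Emit:
carry_out([
  {"hand": 0.035, "tx": 0, "ty": 0, "tz": 0.002, "spin": 0},
  {"hand": 0.035, "tx": 0, "ty": 0, "tz": 0.0015, "spin": 0},
  {"hand": 0.035, "tx": 0, "ty": 0, "tz": 0.001, "spin": 0},
  {"hand": 0.035, "tx": 0, "ty": 0, "tz": 0.001, "spin": 0},
  {"hand": 0.035, "tx": 0, "ty": 0, "tz": 0, "spin": 0},
  {"hand": 0.035, "tx": 0, "ty": 0, "tz": 0, "spin": 0},
  {"hand": 0.035, "tx": 0, "ty": 0, "tz": 0, "spin": 0},
  {"hand": 0.035, "tx": 0, "ty": 0, "tz": 0, "spin": 0},
])

```text
time_s: 30.3
position: [442.1, -86.9, 236.1]
tcp_rot: [3.141, 0.0, 1.568]
contact_force: [-2.6, -0.0, 5.4]
opening: 44.0
grasp_force: 24.9
```

Emit:
carry_out([
  {"hand": 0.09, "tx": 0, "ty": 0, "tz": 0, "spin": 0},
  {"hand": 0.09, "tx": 0, "ty": 0, "tz": 0, "spin": 0},
  {"hand": 0.09, "tx": 0, "ty": 0, "tz": 0, "spin": 0},
  {"hand": 0.09, "tx": 0, "ty": 0, "tz": 0, "spin": 0},
  {"hand": 0.09, "tx": 0, "ty": 0, "tz": -0.03, "spin": 0},
  {"hand": 0.09, "tx": 0, "ty": 0, "tz": -0.04, "spin": 0},
  {"hand": 0.09, "tx": 0, "ty": 0, "tz": -0.05, "spin": 0},
  {"hand": 0.09, "tx": 0, "ty": 0, "tz": -0.04, "spin": 0},
])

```text
time_s: 31.3
position: [442.0, -86.8, 397.6]
tcp_rot: [3.14, 0.001, 1.568]
contact_force: [0.6, -0.2, -0.2]
opening: 90.1
grasp_force: 0.0
```

Emit:
carry_out([
  {"hand": 0.09, "tx": -0.03, "ty": -0.02, "tz": 0, "spin": 0},
  {"hand": 0.09, "tx": -0.03, "ty": -0.02, "tz": 0, "spin": 0},
  {"hand": 0.09, "tx": -0.03, "ty": -0.02, "tz": 0, "spin": 0},
  {"hand": 0.09, "tx": -0.03, "ty": -0.02, "tz": 0, "spin": 0},
  {"hand": 0.09, "tx": -0.03, "ty": -0.02, "tz": 0, "spin": 0},
  {"hand": 0.09, "tx": -0.03, "ty": -0.02, "tz": 0, "spin": 0},
  {"hand": 0.09, "tx": 0, "ty": 0, "tz": 0, "spin": 0},
  {"hand": 0.09, "tx": 0, "ty": 0, "tz": 0, "spin": 0},
])

```text
time_s: 32.3
position: [321.8, -266.3, 395.6]
tcp_rot: [3.142, -0.0, 1.568]
contact_force: [-0.4, -0.6, 0.9]
opening: 90.0
grasp_force: 0.0
```

Run:
```python
from h import *
cv2.imwrite("pics/t5.png",vision.capture("top")[:,:,::-1]); cv2.imwrite("pics/s5.png",vision.capture("side")[:,:,::-1])
```

```text
(no output)
```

View pics/t5.png

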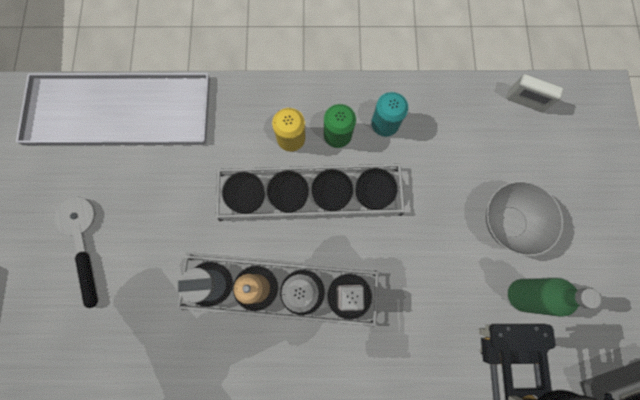

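View pics/s5.png

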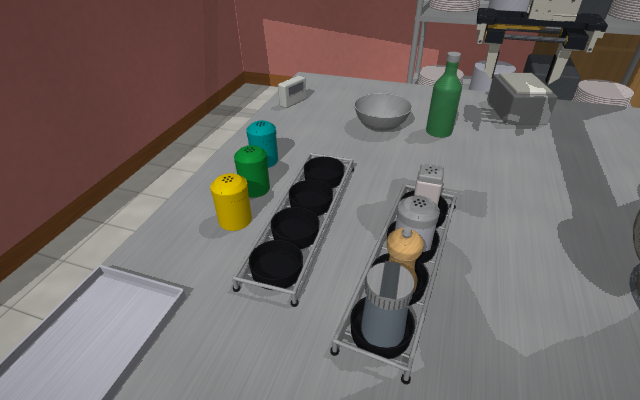

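The top view has all four in order: cheese (196,286), mill (248,289), dredger (300,293), salt (351,298). The side view shows them upright in their cups, the other things unmoved and the gripper clear. Next I check the tops against the cup centres by ray, then hand in.

Run:
```python
from h import *
P=dict(cheese=(196,286,118,467,188),mill=(248,289,123,459,97),dredger=(299.5,293.5,104,450.5,5.3),salt=(351,298,108,441.5,-87))
ok=True
for k,(u,v,z,x,y) in P.items():
    p=ray("top",(u,v),z); d=p[:2]-[x,y]; print(k,d.round(1)); ok&=np.linalg.norm(d)<12
if ok: print(r.close_job())
```

```text
cheese [-4.  -3.2]
mill [-1.6 -3.2]
dredger [-1.6  0.7]
salt [-0.7  2.8]
the job is handed in; nothing more can be done
None
```

The cheese shaker, pepper mill, flour dredger and salt shaker now stand upright in the clean stand in their original left-to-right order, each measured within about 6 mm of its cup centre; all are released, the other things were left where they were, and the job was handed in at about 32 s.

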